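# Pull the filter cassette from the bench fume extractor

## Task

The filter of the bench fume extractor is to be taken out for inspection: first stop the fan by pushing the mushroom-headed stop button on top of the machine fully down (the flush start button beside it must not be pressed). Then pinch the two opposed sprung catches of the filter cassette fully together, lift the cassette straight up out of its slot and finish still holding it by the pinched catches, upright and still, above the machine with its lower edge at least 3 cm clear of the machine's top. Do not disturb the other things lying about on the machine and the bench.

Things in the scene. Friction and masses are not known exactly. Their poses are not given: they have to be found in the camera images.
- extractor: Bench fume extractor, a dark grey sheet-metal box that stands fixed on the bench: 220 mm deep (its x) by 280 mm wide (its y) by 150 mm high. Origin: centre of its underside, z up; inlet louvres on its -x side, round fan guard on its +x side. On its flat top (z = 150 mm): the filter slot, the two push buttons along the front (-x) edge and a shallow tin.
- slot (a point): Centre of the filter slot, level with the machine's top, at (-40, -45, 150) mm in the extractor's frame. The slot is 47 mm (extractor x) by 129 mm (extractor y) in a 4 mm top plate; the teeth of the catches hook about 3 mm under the plate's two long edges.
- stop_button (a joint): Travel of the stop button, m: 0 released, 0.007 fully down (along world -z). A spring drives it back up; about 3 N starts it and 9 N holds it fully down.
- stop_top (a point): Centre of the top of the stop button, a black plastic mushroom head 37 mm across that stands 26 mm above the machine's top, at (-62, 62, 176) mm in the extractor's frame when released; it moves with the button.
- start_button (a joint): Travel of the start button, m: 0 released, 0.004 fully down. Sprung. Not to be pressed.
- start_top (a point): Centre of the top of the start button, a flat black button 23 mm across, flush with the steel collar (33 mm across, 11 mm high) round it, at (-62, 112, 161) mm in the extractor's frame: 50 mm from the stop button.
- cassette: Filter cassette, about 0.25 kg: grey frame, cream pleated filter, 44 mm (its x) by 126 mm (y), lower 70 mm in the slot. Origin: centre of underside, z up; seated: 80 mm above the bench, axes along the extractor's. End flanges 58 mm (x) rest on the machine's top. Mid-length a grey block (22 by 26 mm) rises 30 mm above the top, a black catch pad on its -x and +x side. Unpinched, the catches lock it.
- catch_front (a joint): Angle of the catch on the cassette's -x side, rad: 0 sprung out (locked), 0.11 pinched in fully against its stop; its tooth comes clear of the slot's edge at about 0.08. It pivots near the foot of the cassette and its spring needs about 3.5 N on the pad to start and 6.5 N when fully in.
- catch_rear (a joint): The same for the catch on the cassette's +x side: 0 locked, 0.11 pinched in fully.
- catch_front_pad (a point): Middle of the outer face of the front catch's ribbed black finger pad, 28 mm wide (cassette y), 4 to 38 mm above the machine's top while seated (this point 21 mm above it, 91 mm above the cassette's origin). Sprung out, the pads flare: 57 mm over both outer faces at mid-height, 61 mm at the top; fully pinched they are upright, parallel and 41 mm over both.
- catch_rear_pad (a point): The same point on the rear catch's pad (cassette +x side).
- deck_tin: Shallow round brass tin, 60 mm across, 16 mm high, standing on the machine's top behind the buttons. Origin: centre of its underside. To be left alone.
- jar: Black jar with yellow lid, 50 mm across, 58 mm high, on the bench beside the machine. Origin: centre of its underside. To be left alone.
- flux_bottle: White bottle, 34 mm across, 70 mm high, on the bench beside the machine. Origin: centre of its underside. To be left alone.
- solder_tin: Shallow round steel tin, 60 mm across, 16 mm high, on the bench behind the machine. Origin: centre of its underside. To be left alone.
- screwdriver: Screwdriver, 170 mm long, lying on the right-hand mat. To be left alone.
- board: Circuit board, 150 by 110 mm, lying on the left-hand blue mat. To be left alone.
- small_board: Circuit board, 90 by 70 mm, lying on the right-hand blue mat. To be left alone.
Not all that is in view belongs to the job. What is shaped like the cassette but orange or red is not meant.

How it is judged:
By the outcome, as a careful person would: the job done as asked, in the order asked, and still so for the second after the job is handed in, while the arm keeps its last pose, push and grip.
It also fails if it takes over 45 s, if anything falls off the work surface, if the arm or the gripper's body presses on something with over 40 N, if the wrist force passes 120 N, or if a joint passes its speed limit or range.

## Robot

A 7-joint arm with a two-finger parallel gripper is mounted at the origin on the work surface. World frame = base frame: x ahead of the robot, y to its left, z up, the work surface at z = 0. Lengths are in m, angles in rad, forces in N, time in s.
With the tool pointing down it reaches from about 0.35 to 0.9 m from the base axis. Payload 8.1 kg.
Tool frame: the origin (TCP) lies midway between the tips of the shut fingers; the grasp point (between the pads) lies arm.tcp_to_grasp behind it (arm.tcp_to_grasp is the distance from the TCP to the grasp point, in m); z points along the fingers, y is the line along which they close (so a half turn about z gives the same grasp; the last joint's range is limited). The gripper opens to 92 mm and grips with 3 to 60 N. Pads are 19 mm wide; open, the fingers measure 130 mm over their backs; the gripper's body (75 mm by 190 mm) begins 47 mm behind the grasp point.
Start: joints at [1.123, 0.434, 0.025, 1.573, -0.012, 1.134, -0.075], TCP at [0.211, -0.588, 0.227] pointing down, gripper open.
Joint ranges: [-2.62, 2.62], [-0.44, 2.09], [-1.27, 1.32], [0.08, 2.57], [-1.32, 4.46], [0.12, 2], [-2.74, 2.74]. Speed limits (rad/s): [2.22, 2.22, 3.01, 3.01, 3.14, 3.14, 3.14].

## Interface

Orientations are given as a rotation vector (axis times angle).
In Python, from cell import observe, get_image, arm gives the robot as it stands. The module is installed in compiled form; this text tells all that it offers.
- The arm moves only by the tool drive_tool, never from a script. Its argument "steps" is a list of rows, each a list of 5 numbers: the closure, from 0 (fully open) to 1 (shut), then the shift along the world's x, y, z in mm, then the turn about the world's z in rad. In form: [[hand, x, y, z, roll], ...]. A call has 1 to 20 rows; each row shifts and turns the commanded pose from where the row before left it; what a row does not reach is not made up. A row lasts 1/12 s, in which the tool goes at most 41.7 mm and 7.16 degrees, less where a joint would pass 70% of its speed; a pose out of reach is approached as far as the arm can. A call with a gripper value outside its range is refused whole. The fingers move at their own pace and stop on an object; "grip_force" is the grip in N (left out, the last holds). Time passes only in rows, so rows that do not move let the fingers close. It gives the time, the measured TCP pose, the force, the opening and the grip force at its end, in the units of the state.
- observe(): the state, without advancing time (a new reading comes with each control period).
- get_image(name): name is "scene" or "side" or "wrist"; returns a dict with "image" (384x512x3 uint8, red, green, blue), "vfov" (degrees; the focal length in pixels is half the picture's height over the tangent of half this angle, whatever the lens; pixels are square), "cx", "cy" (the principal point, pixels), "k1" (the pictures are not rectified: a ray, as slopes to the right and down, at radius r is drawn at 1 + k1 r^2 times it, then the intrinsics apply), "xyz" and "attitude" of the camera in the world. Camera axes: x right, y down, z forward; pixel columns grow to the right and rows downward; lengths in m; the calibration is good to about 2 mm. A picture is of the moment at which its call begins. There is no depth.
- arm.sign_off(): hands the job in; it is judged then, once.
The state is a dict: "clock": time; "joints": joint angles; "dq": joint speeds; "joint_efforts": joint torques, N m; "position": TCP position; "ee_rot": TCP orientation; "force": force on the tool from outside, world axes, zero at the start; "ft_torque": the same for the moment, N m; "width": opening from 0.0 (shut) to 1.0 (fully open); "gripper_force": force on a finger pad.
Only numpy, scipy, OpenCV 4.12 (cv2) and the standard library are available. Lean on these libraries where they do the work, as an engineer would, in place of code of your own. Each camera call takes 0.05 s, during which the arm holds its last target. There are 200 camera calls.

## Working session

There is one attempt and no reset: what is moved stays moved. The work goes in short steps, Python scripts to look and compute and a tool call to move; the robot and the scene stay as the last step left them, time stands still between calls to the robot, and variables do not carry over. Pictures are saved under pics/ and viewed, at most 10 in all, crops included, and the job is handed in when it is done.

Besides the shell and the picture viewer there is one more tool, called after "Call:" by a JSON object that holds its "api" and its "payload", one argument or row to a line. drive_tool: Moves the arm, as the interface text tells. Its arguments: {"type":"object","properties":{"steps":{"type":"array"},"grip_force":{"type":"number"}},"required":["steps"]}

```bash
mkdir -p pics; cat > h.py <<'E'
import numpy as np, cv2
from cell import observe, get_image, arm
from scipy.spatial.transform import Rotation as R
def cam(n):
    d=get_image(n); h,w=d['image'].shape[:2]; f=h/2/np.tan(np.radians(d['vfov'])/2)
    d['f']=f; a=np.array(d['attitude'],float)
    d['R']=a if a.shape==(3,3) else R.from_rotvec(a).as_matrix() if a.size==3 else R.from_quat(a).as_matrix()
    d['K']=np.array([[f,0,d['cx']],[0,f,d['cy']],[0,0,1.]]); d['D']=np.array([d['k1'],0,0,0,0.]); return d
def ray(d,uv):
    p=cv2.undistortPoints(np.array(uv,float).reshape(-1,1,2),d['K'],d['D']).reshape(-1,2)
    return (d['R']@np.c_[p,np.ones(len(p))].T).T
def onz(d,uv,z):
    r=ray(d,uv); o=np.array(d['xyz']); return o+r*((z-o[2])/r[:,2])[:,None]
def proj(d,P):
    P=np.array(P,float).reshape(-1,3); q=(P-np.array(d['xyz']))@d['R']
    return cv2.projectPoints(q,np.zeros(3),np.zeros(3),d['K'],d['D'])[0].reshape(-1,2)
def save(d,n): cv2.imwrite('pics/'+n,cv2.cvtColor(d['image'],cv2.COLOR_RGB2BGR))
E
python3 - <<'E'
from h import *
o=observe(); print({k:np.round(v,3).tolist() for k,v in o.items()}, arm.tcp_to_grasp)
ims=[]
for n in('scene','side','wrist'):
    d=cam(n); print(n,d['vfov'],d['cx'],d['cy'],d['k1'],d['xyz'],d['attitude'],np.round(d['R'][:,2],2)); save(d,n+'0.png')
E
```

```text
{'clock': 0.0, 'joints': [1.123, 0.435, 0.025, 1.574, -0.012, 1.134, -0.075], 'dq': [-0.0, 0.001, 0.001, 0.0, 0.0, -0.0, -0.001], 'joint_efforts': [0.0, -66.785, 0.985, -31.446, -0.06, 0.043, 0.0], 'position': [0.211, -0.588, 0.226], 'ee_rot': [-3.094, -0.539, 0.001], 'force': [0.438, -0.91, -0.568], 'ft_torque': [0.025, -0.008, -0.039], 'gripper_force': 0.0, 'width': 1.0} 0.0188
scene 45.898958367350396 265.5644919600858 193.4132057113007 -0.17827470009895055 [1.36411992 0.54360422 1.2572243 ] [-1.21576594 -2.37097492  0.8702032 ] [-0.54 -0.37 -0.76]
side 50.94165270352556 254.87309571367007 190.4179574768022 -0.08488772652429093 [ 0.4296084  -1.00785695  1.13061357] [-2.35128951  0.14608052 -0.04851225] [ 0.08  0.7  -0.71]
wrist 65.01839961295113 253.76387138116675 194.88098957582193 -0.05982871072170503 [ 0.27436751 -0.56556678  0.38367648] [ 2.39300372 -1.68515875 -0.21641974] [-0.24 -0.08 -0.97]
```

View pics/scene0.png

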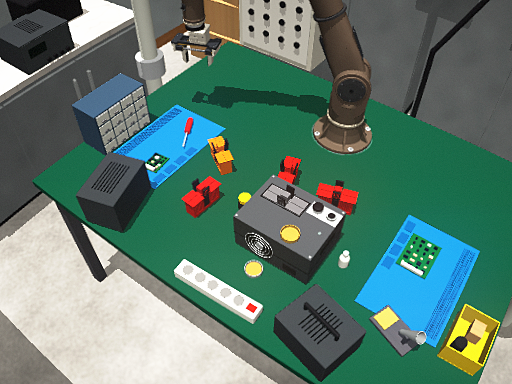

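View pics/side0.png

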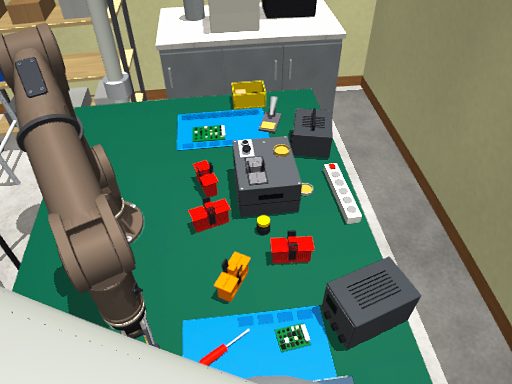

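The scene picture shows the extractor at about (290,228), with the grey cassette near (287,196), the buttons at (318,208) and (331,217), and the brass tin at (290,233). In the side picture the cassette is at (256,170). The candidates shaped like the cassette in the scene picture are red at (289,168), (337,197) and (203,195), orange at (221,155), and the grey one seated in the machine. The grey one fits the description. I'll confirm it in a crop.

```bash
python3 - <<'E'
import cv2,numpy as np
a=cv2.imread('pics/scene0.png')[165:285,225:355]; b=cv2.imread('pics/side0.png')[130:220,225:315]
a=cv2.resize(a,(390,360),interpolation=cv2.INTER_CUBIC); b=cv2.resize(b,(360,360),interpolation=cv2.INTER_CUBIC)
cv2.imwrite('pics/crop0.png',np.hstack([a,b]))
E
```

```text
(no output)
```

View pics/crop0.png

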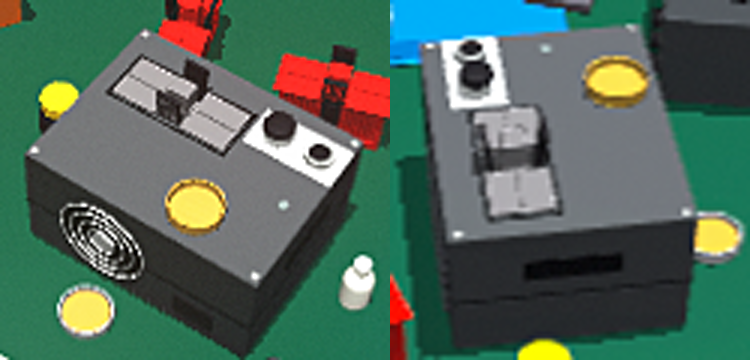

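Confirmed: the grey cassette with black catch pads sits in the slot, at crop-left (182,95). The stop mushroom is at crop-left (280,124) and the start button at (319,153). The corner screws are visible in both views.

```bash
python3 - <<'E'
from h import *
s=cam('scene'); t=cam('side')
a=lambda L:np.array(L,float)/3+[225,165]-.33
b=lambda L:(np.array(L,float)-[390,0])/4+[225,130]-.37
def both(pa,pb,z):
    A=onz(s,a(pa),z);B=onz(t,b(pb),z);print(np.round(A[:,:2],4).tolist(),np.round(B[:,:2],4).tolist());return A,B
# screws order: front-left(+y), front-right, rear-right, rear-left  (x fwd)
A,B=both([[356,143],[146,36],[35,150],[255,276]],[[430,47],[457,234],[687,213],[632,28]],.15)
both([[280,122]],[[476,73]],.176); both([[319,152]],[[470,47]],.161)
for M in(A,B,(A+B)/2):
    c=M.mean(0)[:2]; v=(M[0]-M[1]+M[3]-M[2])[:2]; u=(M[3]-M[0]+M[2]-M[1])[:2]
    y1=np.arctan2(-v[0],v[1]);y2=np.arctan2(u[1],u[0]);y=(y1+y2)/2
    r=np.array([[np.cos(y),-np.sin(y)],[np.sin(y),np.cos(y)]])
    print('c',c,'yaw',y1,y2,'size',np.linalg.norm(v)/2,np.linalg.norm(u)/2)
    for n,p in(('slot',(-.04,-.045)),('stop',(-.062,.062)),('start',(-.062,.112))): print(n,np.round(c+r@p,4))
o=observe();m=R.from_rotvec(o['ee_rot']).as_matrix();print(m)
E
```

```text
[[0.4888, 0.2502], [0.4936, -0.0146], [0.6942, -0.0156], [0.6918, 0.2507]] [[0.493, 0.2495], [0.4941, -0.0144], [0.6967, -0.0143], [0.695, 0.2537]]
[[0.5317, 0.1792]] [[0.5308, 0.1711]]
[[0.5307, 0.2276]] [[0.5308, 0.2303]]
c [0.59211273 0.11768956] yaw 0.013497736076926998 -0.0011245772141700702 size 0.26557988874172106 0.20176293872387013
slot [0.5524 0.0724]
stop [0.5297 0.1793]
start [0.5294 0.2293]
c [0.594707   0.11860227] yaw 0.005417184677213367 0.01051669432634885 size 0.2660014003868963 0.20231416455760348
slot [0.5551 0.0733]
stop [0.5322 0.1801]
start [0.5318 0.2301]
c [0.59340987 0.11814591] yaw 0.009454256666633793 0.004703998924434774 size 0.2657884752082765 0.20203512914382998
slot [0.5537 0.0729]
stop [0.531  0.1797]
start [0.5306 0.2297]
[[ 9.41167196e-01  3.37941145e-01 -3.03596624e-04]
 [ 3.37941277e-01 -9.41166950e-01  6.83058347e-04]
 [-5.49015885e-05 -7.45469940e-04 -9.99999721e-01]]
```

Both views agree to about 3 mm: the stop button is at about (0.531, 0.180), the slot at (0.554, 0.073), and the yaw is about 0.007. I'll raise the arm and swing over.

Call:
{"api": "drive_tool", "payload": {
  "steps": [
    [1, 0, 0, 40, 0],
    [1, 0, 0, 40, 0],
    [1, 25, 32, 0, 0.06],
    [1, 25, 32, 0, 0.06],
    [1, 25, 32, 0, 0.06],
    [1, 25, 32, 0, 0.06],
    [1, 22, 32, 0, 0.06],
    [1, 22, 32, 0, 0.06],
    [1, 22, 32, 0, 0.06],
    [1, 22, 32, 0, 0.06],
    [1, 20, 32, 0, 0.06],
    [1, 20, 32, 0, 0.06],
    [1, 15, 32, 0, 0.06],
    [1, 15, 32, 0, 0.06],
    [1, 15, 32, 0, 0.06],
    [1, 15, 32, 0, 0.06],
    [1, 10, 32, 0, 0.06],
    [1, 10, 32, 0, 0.06],
    [1, 5, 32, 0, 0.06],
    [1, 5, 32, 0, 0.06]
  ],
  "grip_force": 10
}}

```text
clock: 1.92
position: [0.5294, -0.0106, 0.3067]
ee_rot: [2.375, 2.057, 0.0]
force: [1.0, -0.3, 0.3]
width: 0.01
gripper_force: 0.0
```

Call:
{"api": "drive_tool", "payload": {
  "steps": [
    [1, 2, 36, 0, 0.05],
    [1, 0, 36, 0, 0.05],
    [1, 0, 36, 0, 0.05],
    [1, 0, 36, 0, 0],
    [1, 0, 36, -15, 0],
    [1, 0, 8, -15, 0],
    [1, 0, 0, -15, 0],
    [1, 0, 0, 0, 0],
    [1, 0, 0, 0, 0]
  ]
}}

```text
clock: 2.67
position: [0.5309, 0.1752, 0.2613]
ee_rot: [-2.217, -2.225, 0.003]
force: [-0.4, 0.1, 0.9]
width: 0.009
gripper_force: 0.0
```

```bash
python3 - <<'E'
from h import *
o=observe();m=R.from_rotvec(o['ee_rot']).as_matrix();print(o['position'],o['force'],np.arctan2(m[1,1],m[0,1]),m[:,2])
d=cam('wrist'); 
cv2.imwrite('pics/w1.png',cv2.resize(cv2.cvtColor(d['image'],cv2.COLOR_RGB2BGR),(768,576)))
for n,p in(('slot',(.5537,.0729,.15)),('stop',(.531,.1797,.176)),('start',(.5306,.2297,.161))): print(n,proj(d,p)*1.5)
E
```

```text
[0.53089911 0.17521579 0.26128939] [-0.37618351  0.07771351  0.87161323] 0.0037571664345738185 [-1.59333848e-03 -9.00933724e-04 -9.99998325e-01]
slot [[414.46624908 434.93446268]]
stop [[381.28425982 291.12622385]]
start [[380.84194208 198.09499655]]
```

View pics/w1.png

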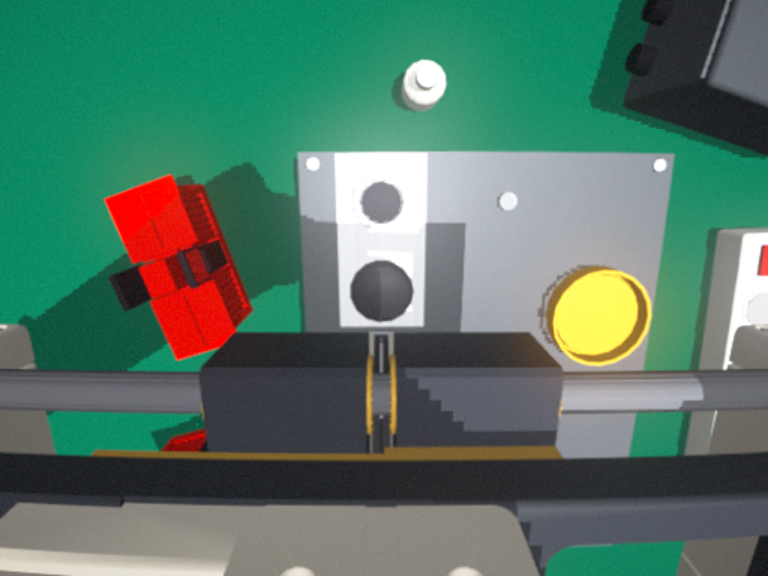

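Wrist view: the stop head is at (381,291), exactly where predicted. The start button is at (381,202) and the brass tin at (600,315), both clear of the fingers. I'll press the stop button.

Call:
{"api": "drive_tool", "payload": {
  "steps": [
    [1, 0, 4.5, -25, 0],
    [1, 0, 0, -25, 0],
    [1, 0, 0, -20, 0],
    [1, 0, 0, -10, 0],
    [1, 0, 0, -5, 0],
    [1, 0, 0, -3, 0],
    [1, 0, 0, -2, 0],
    [1, 0, 0, 0, 0],
    [1, 0, 0, 0, 0]
  ]
}}

```text
clock: 3.47
position: [0.5318, 0.18, 0.1731]
ee_rot: [2.217, 2.224, 0.001]
force: [-1.7, -2.0, 5.1]
width: 0.005
gripper_force: 2.7
```

Contact: 5 N at 3 mm down. I'll push on to the end stop.

Call:
{"api": "drive_tool", "payload": {
  "steps": [
    [1, 0, 0, -2, 0],
    [1, 0, 0, -2, 0],
    [1, 0, 0, -2, 0],
    [1, 0, 0, -1, 0],
    [1, 0, 0, 0, 0],
    [1, 0, 0, 0, 0]
  ]
}}

```text
clock: 3.97
position: [0.5322, 0.1802, 0.1687]
ee_rot: [2.216, 2.223, 0.004]
force: [-10.5, -6.9, 30.2]
width: 0.004
gripper_force: 14.7
```

The stop is at its end: 30 N at 7.3 mm of travel. Next I'll raise, open the fingers, and place the wrist camera so that it sees the cassette.

Call:
{"api": "drive_tool", "payload": {
  "steps": [
    [1, 0, 0, 20, 0],
    [1, 0, 0, 40, 0],
    [1, 0, 0, 35, 0],
    [0, 0, -35, 5, 0],
    [0, 5, -35, 0, 0],
    [0, 5, -35, 0, 0],
    [0, 5, -35, 0, 0],
    [0, 5, -35, 0, 0],
    [0, 2, -25, 0, 0],
    [0, 0, 0, 0, 0],
    [0, 0, 0, 0, 0],
    [0, 0, 0, 0, 0]
  ]
}}

```text
clock: 4.97
position: [0.5536, -0.0188, 0.2656]
ee_rot: [2.216, 2.226, 0.003]
force: [-0.6, 0.2, -0.2]
width: 0.609
gripper_force: 0.0
```

```bash
python3 - <<'E'
from h import *
o=observe();m=R.from_rotvec(o['ee_rot']).as_matrix();print(o['position'],o['force'],o['width'],np.arctan2(m[1,1],m[0,1]),m[:,2])
d=cam('wrist'); save(d,'w2raw.png')
cv2.imwrite('pics/w2.png',cv2.resize(cv2.cvtColor(d['image'],cv2.COLOR_RGB2BGR),(768,576)))
for n,p in(('slot',(.5537,.0729,.15)),('padtopF',(.5537-.03,.0729,.188)),('padtopR',(.5537+.03,.0729,.188)),('stop',(.531,.1797,.176)),('start',(.5306,.2297,.161))): print(n,proj(d,p)*1.5)
E
```

```text
[ 0.5535901  -0.01882568  0.26557187] [-0.56678879  0.16990653 -0.21140232] 0.608927534087932 0.004334207915106163 [ 1.57075290e-03  7.58667184e-04 -9.99998479e-01]
slot [[381.20630305 131.61055321]]
padtopF [[320.7893982  124.28849233]]
padtopR [[442.01495354 124.72174306]]
stop [[ 334.93835331 -101.50601254]]
start [[ 336.28059978 -189.3495062 ]]
```

View pics/w2.png

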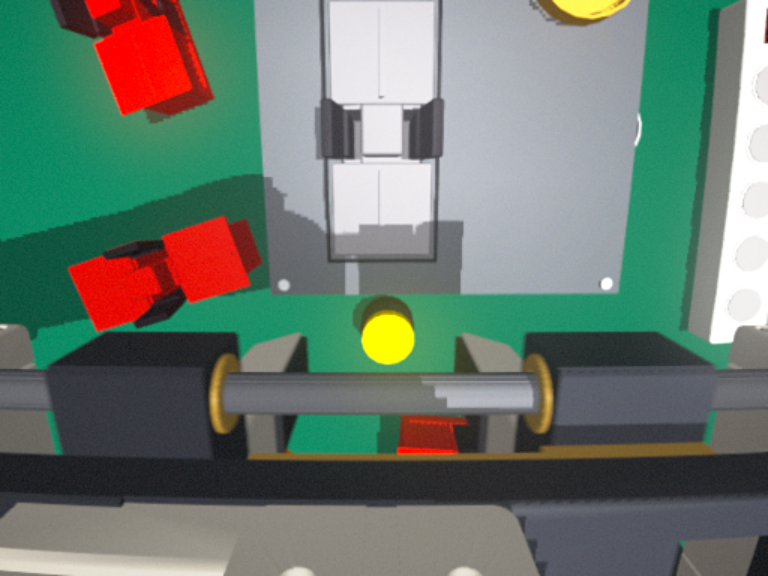

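Wrist view: the grey cassette's pads have their outer tops at x 321 and 442 px (predicted 321 and 442), and their mid-row is at 128 (predicted 124). The position is good to about 2 mm. I'll move over the cassette and descend with the fingers open.

Call:
{"api": "drive_tool", "payload": {
  "steps": [
    [0, 0, 30, 0, 0],
    [0, 0, 30, 0, 0],
    [0, 0, 30, 0, 0],
    [0, 0, 0, 0, 0],
    [0, 0, 0, 0, 0],
    [0, 0, 0, 0, 0],
    [0, 0, 0, -20, 0],
    [0, 0, 0, -20, 0],
    [0, 0, 0, -20, 0],
    [0, 0, 0, -20, 0],
    [0, 0, 0, -15, 0],
    [0, 0, 0, -8, 0],
    [0, 0, 0, 0, 0]
  ],
  "grip_force": 25
}}

```text
clock: 6.1
position: [0.5523, 0.069, 0.1601]
ee_rot: [-2.217, -2.224, 0.004]
force: [0.2, -0.8, 0.6]
width: 0.997
gripper_force: 0.0
```

Call:
{"api": "drive_tool", "payload": {
  "steps": [
    [0, 1.5, 2.5, -2, 0],
    [0.2, 0, 0, 0, 0],
    [0.3, 0, 0, 0, 0],
    [0.4, 0, 0, 0, 0],
    [0.5, 0, 0, 0, 0],
    [0.6, 0, 0, 0, 0],
    [0.7, 0, 0, 0, 0],
    [0.8, 0, 0, 0, 0],
    [1, 0, 0, 0, 0],
    [1, 0, 0, 0, 0],
    [1, 0, 0, 0, 0],
    [1, 0, 0, 0, 0],
    [1, 0, 0, 0, 0],
    [1, 0, 0, 0, 0]
  ],
  "grip_force": 25
}}

```text
clock: 7.27
position: [0.5551, 0.0728, 0.1605]
ee_rot: [2.216, 2.225, 0.001]
force: [-1.4, -0.7, 6.4]
width: 0.434
gripper_force: 25.0
```

The opening is 40 mm at 25 N, so both catches are fully in. I'll lift gently.

Call:
{"api": "drive_tool", "payload": {
  "steps": [
    [1, 0, 0, 3, 0],
    [1, 0, 0, 4, 0],
    [1, 0, 0, 5, 0],
    [1, 0, 0, 5, 0],
    [1, 0, 0, 5, 0],
    [1, 0, 0, 0, 0]
  ]
}}

```text
clock: 7.77
position: [0.5551, 0.0729, 0.1829]
ee_rot: [2.216, 2.225, 0.002]
force: [-1.4, -0.9, -2.3]
width: 0.436
gripper_force: 25.0
```

Force of −2.3 N matches the cassette's weight, so it's free.

Call:
{"api": "drive_tool", "payload": {
  "steps": [
    [1, 0, 0, 10, 0],
    [1, 0, 0, 10, 0],
    [1, 0, 0, 10, 0],
    [1, 0, 0, 10, 0],
    [1, 0, 0, 10, 0],
    [1, 0, 0, 10, 0],
    [1, 0, 0, 10, 0],
    [1, 0, 0, 10, 0],
    [1, 0, 0, 10, 0],
    [1, 0, 0, 8, 0],
    [1, 0, 0, 5, 0],
    [1, 0, 0, 0, 0],
    [1, 0, 0, 0, 0],
    [1, 0, 0, 0, 0],
    [1, 0, 0, 0, 0]
  ]
}}

```text
clock: 9.02
position: [0.5544, 0.0726, 0.2841]
ee_rot: [-2.217, -2.225, 0.001]
force: [-0.2, -0.5, -1.7]
width: 0.433
gripper_force: 25.0
```

```bash
python3 - <<'E'
from h import *
o=observe();print(o['clock'],o['position'],o['force'],o['ft_torque'],o['width'],o['gripper_force'])
s=cam('scene')['image'][120:290,190:360];t=cam('side')['image'][80:250,190:360]
im=cv2.resize(np.hstack([s,t]),(800,400),interpolation=cv2.INTER_CUBIC)
cv2.imwrite('pics/end.png',im[:,:,::-1])
E
```

```text
9.0167 [0.55441069 0.07263511 0.28408027] [-0.19046364 -0.48619756 -1.71148102] [ 0.01591485 -0.09852236 -0.02166528] 0.4326244196839152 24.99342978000641
```

View pics/end.png

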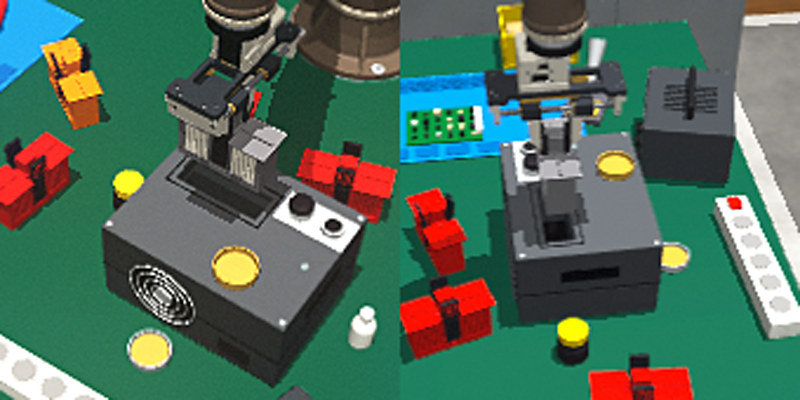

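The picture shows the cassette upright and held about 53 mm above the machine's top, at crop-left (235,150). The slot is empty at (225,190), and the tin, jar and bottle haven't moved.

```bash
python3 -c "
from cell import arm
print(arm.sign_off())"
```

```text
the job is handed in; nothing more can be done
None
```

I pushed the stop button fully down, then pinched the catches and lifted the cassette out; it is held upright and still about 5 cm above the machine, with nothing else disturbed, and the job is handed in at about 9 s.

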